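# Roll-test three printer guide rods and scrap the bent one

### The arm

A 6-joint arm with a two-finger parallel gripper is mounted at the origin on the work surface. World frame = base frame: x ahead of the robot, y to its left, z up, the work surface at z = 0. Lengths are in m, angles in rad, forces in N, time in s.
With the tool pointing down it reaches from about 0.25 to 0.775 m from the base axis. Payload 4 kg.
Tool frame: the origin (TCP) lies on the centre line of the jaws, within the pads' length; the fingertips stand 8 mm ahead of it and the grasp point (between the pads) lies 11 mm behind it; z points along the fingers, y is the line along which they close (so a half turn about z gives the same grasp; the last joint's range is limited). The gripper opens to 85 mm and grips with 20 to 120 N. Pads are 22 mm wide; open, the fingers measure 114 mm over their backs; the gripper's body (76 mm by 85 mm) begins 54 mm behind the grasp point. The pads swing forward as they close: fully open they stand 13 mm farther back than shut.
Start: joints at [1.235, 0.087, 1.371, -0, 1.684, -0.103], TCP at [0.127, 0.535, 0.239] pointing down, gripper open.
Joint ranges: [-3.1, 3.1], [-0.76, 2.03], [0.27, 2.55], [-1.08, 4.22], [0.17, 2.65], [-2.57, 2.57]. Speed limits (rad/s): [2.79, 2.79, 3.14, 3.14, 3.14, 3.14].

### API

Orientations are given as a unit quaternion [x, y, z, w].
In Python, from workcell import ctrl gives the robot as it stands. The module is installed in compiled form; this text tells all that it offers.
- The arm moves only by the shell command python3 -m jog 'ROWS' [FORCE]. ROWS is JSON, a list of rows, each an object of numbers: "ax", "ay", "az": the turn, a rotation vector about the tool's x, y, z in rad; "tx", "ty", "tz": the shift along the tool's x, y, z in mm; "gripper": the finger opening in mm, from 0 to 85.4. A call has 1 to 20 rows; each row shifts and turns the commanded pose from where the row before left it, along the tool's axes as they then stand; what a row does not reach is not made up. A row lasts 1/12 s, in which the tool goes at most 41.7 mm and 7.16 degrees, less where a joint would pass 70% of its speed; a pose out of reach is approached as far as the arm can. A call is refused whole if a number of a shift passes 41.7 or a number of a turn 0.125, either way. A call with a gripper value outside its range is refused whole. The fingers move at their own pace and stop on an object; FORCE is the grip in N (left out, the last holds). Time passes only in rows, so rows that do not move let the fingers close. It gives the time, the measured TCP pose, the force, the opening and the grip force at its end, in the units of the state.
- ctrl.sense(): the state, without advancing time (a new reading comes with each control period).
- ctrl.grab_frame(name): name is "side" or "top" or "wrist"; returns the picture (400x640x3 uint8, blue, green, red); there is no depth.
- ctrl.camera_info(name): a dict with "camera_matrix" (3x3 intrinsics, pixels), "rvec" (rotation vector, rad) and "tvec" (3), from world to camera coordinates, as OpenCV has them; the wrist camera has in their place "mount" (4x4, takes a point from camera to tool coordinates, whose origin is the TCP and whose axes are the flange's). Camera axes: x right, y down, z forward; pixel columns grow to the right and rows downward; lengths in m; the calibration is good to about 2 mm. A picture is of the moment at which its call begins: read the wrist's pose just before it. camera_info takes no time and is no camera call.
- ctrl.close_job(): hands the job in; it is judged then, once.
The state is a dict: "clock": time; "joint_positions": joint angles; "joint_vel": joint speeds; "tau": joint torques, N m; "position": TCP position; "ee_rot": TCP orientation; "ft_force": force on the tool from outside, world axes, zero at the start; "torque": the same for the moment, N m; "opening": finger opening in m; "finger_force": force on a finger pad.
Only numpy, scipy, OpenCV 4.12 (cv2) and the standard library are available. Lean on these libraries where they do the work, as an engineer would, in place of code of your own. Each camera call takes 0.05 s, during which the arm holds its last target. There are 200 camera calls.

### The job

One of the three steel guide rods on the granite plate is bent. Press lightly on the middle of each rod from above with a fingertip and roll it at least half a turn away from you across the plate, leaving it where it stops, to feel which one wobbles; press only lightly, giving way when a rod lifts, so that it is not forced against the plate. When all three have been rolled, lay the one that wobbles flat in the plain scrap tray and leave the two true ones lying on the plate, without ever picking those up or disturbing the other things on the bench.

Things in the scene. Friction and masses are not known exactly. Their poses are not given: they have to be found in the camera images.
- rod_a_mid (a point): Ground steel guide rod, 8 mm in diameter, 160 mm long, about 0.06 kg, lying on the plate. The three rods look alike; one, not known which, is bent: its middle stands 2.5 mm off the line of its ends. This point is on the rod's axis half-way along (4 mm above the plate); its x runs along the rod, at first roughly left-right; y and z turn as it rolls. At rest the bow lies level.
- rod_b_mid (a point): Ground steel guide rod, 8 mm in diameter, 160 mm long, about 0.06 kg, lying on the plate. The three rods look alike; one, not known which, is bent: its middle stands 2.5 mm off the line of its ends. This point is on the rod's axis half-way along (4 mm above the plate); its x runs along the rod, at first roughly left-right; y and z turn as it rolls. At rest the bow lies level.
- rod_c_mid (a point): Ground steel guide rod, 8 mm in diameter, 160 mm long, about 0.06 kg, lying on the plate. The three rods look alike; one, not known which, is bent: its middle stands 2.5 mm off the line of its ends. This point is on the rod's axis half-way along (4 mm above the plate); its x runs along the rod, at first roughly left-right; y and z turn as it rolls. At rest the bow lies level.
- rod_a: The same rod as rod_a_mid: origin at that same point, same axes.
- rod_b: The same rod as rod_b_mid: origin at that same point, same axes.
- rod_c: The same rod as rod_c_mid: origin at that same point, same axes.
- plate_top (a point): Dark granite inspection plate, 300 mm (its x, away from the robot) by 240 mm (y) by 25 mm thick, level, fixed. This point is the centre of its top face, z up. The rods lie 60 to 80 mm one behind the other along its y; each has room to roll 50 mm in its +x. They roll easily without slip. All is hard: a finger 1 mm too low presses with 5 to 20 N.
- plate: The same plate; origin at the centre of its underside, on the bench.
- tray_in (a point): Plain grey open scrap tray, 210 mm (its x) by 110 mm (its y) by 40 mm high, walls and floor 3 mm, no dividers, empty, fixed on the bench on one side of the plate, left or right. This point is the centre of its inner floor (3 mm above the bench), z up.
- organiser: Green parts organiser of the same outer size as the scrap tray, divided into 8 compartments with small parts in them, fixed on the bench on the other side of the plate. Bystander; origin at the centre of its underside.
- bottle: White dispensing bottle, 52 mm in diameter and 110 mm high, standing. Bystander; origin at the centre of its underside.
- spool: Metal solder spool, 52 mm in diameter and 30 mm high, standing on its flange. Bystander; origin at the centre of its underside.

How it is judged:
On the way, in this order (a step that is already met when the one before it is completed fails the run):
1. a first rod is being rolled on the plate under a pressing fingertip, already more than 4 mm from where it lay ((((distance of rod_a_mid from where it was at the start of the episode above 0.004 m and z of rod_a_mid in the frame of plate_top below 0.01 m) and contact force between the fingers and rod_a above 1 N) or ((distance of rod_b_mid from where it was at the start of the episode above 0.004 m and z of rod_b_mid in the frame of plate_top below 0.01 m) and contact force between the fingers and rod_b above 1 N) or ((distance of rod_c_mid from where it was at the start of the episode above 0.004 m and z of rod_c_mid in the frame of plate_top below 0.01 m) and contact force between the fingers and rod_c above 1 N))), for 0.05 s.
2. a second rod likewise, with the first left rolled on (((((distance of rod_a_mid from where it was at the start of the episode above 0.004 m and z of rod_a_mid in the frame of plate_top below 0.01 m) and contact force between the fingers and rod_a above 1 N) and (distance of rod_b_mid from where it was at the start of the episode above 0.004 m and z of rod_b_mid in the frame of plate_top below 0.01 m)) or (((distance of rod_a_mid from where it was at the start of the episode above 0.004 m and z of rod_a_mid in the frame of plate_top below 0.01 m) and contact force between the fingers and rod_a above 1 N) and (distance of rod_c_mid from where it was at the start of the episode above 0.004 m and z of rod_c_mid in the frame of plate_top below 0.01 m)) or (((distance of rod_b_mid from where it was at the start of the episode above 0.004 m and z of rod_b_mid in the frame of plate_top below 0.01 m) and contact force between the fingers and rod_b above 1 N) and (distance of rod_a_mid from where it was at the start of the episode above 0.004 m and z of rod_a_mid in the frame of plate_top below 0.01 m)) or (((distance of rod_b_mid from where it was at the start of the episode above 0.004 m and z of rod_b_mid in the frame of plate_top below 0.01 m) and contact force between the fingers and rod_b above 1 N) and (distance of rod_c_mid from where it was at the start of the episode above 0.004 m and z of rod_c_mid in the frame of plate_top below 0.01 m)) or (((distance of rod_c_mid from where it was at the start of the episode above 0.004 m and z of rod_c_mid in the frame of plate_top below 0.01 m) and contact force between the fingers and rod_c above 1 N) and (distance of rod_a_mid from where it was at the start of the episode above 0.004 m and z of rod_a_mid in the frame of plate_top below 0.01 m)) or (((distance of rod_c_mid from where it was at the start of the episode above 0.004 m and z of rod_c_mid in the frame of plate_top below 0.01 m) and contact force between the fingers and rod_c above 1 N) and (distance of rod_b_mid from where it was at the start of the episode above 0.004 m and z of rod_b_mid in the frame of plate_top below 0.01 m)))), for 0.05 s.
3. the third likewise, with the other two left rolled on: all three lie on the plate (distance of each of rod_a_mid, rod_b_mid, rod_c_mid from where it was at the start of the episode above 0.004 m and z of each of rod_a_mid, rod_b_mid, rod_c_mid in the frame of plate_top below 0.01 m and (contact force between the fingers and rod_a above 1 N or contact force between the fingers and rod_b above 1 N or contact force between the fingers and rod_c above 1 N)), for 0.05 s.
At the end, for the whole second after the job is handed in: The bent rod lies at rest and flat (within 7 degrees of level) on the floor of the scrap tray, its middle less than 20 mm above the tray's floor; the two straight rods lie at rest on the granite plate, more than 10 mm (0.4 of a turn) from where they lay at the start (z of bent_rod in the frame of tray_in between 0 and 0.02 m and x of bent_rod in the frame of tray_in between -0.105 and 0.105 m and y of bent_rod in the frame of tray_in between -0.055 and 0.055 m and angle between bent_rod's own x axis and vertical above 1.45 rad and z of straight_rod_1 in the frame of plate_top between 0.001 and 0.008 m and x of straight_rod_1 in the frame of plate_top between -0.15 and 0.15 m and y of straight_rod_1 in the frame of plate_top between -0.12 and 0.12 m and z of straight_rod_2 in the frame of plate_top between 0.001 and 0.008 m and x of straight_rod_2 in the frame of plate_top between -0.15 and 0.15 m and y of straight_rod_2 in the frame of plate_top between -0.12 and 0.12 m and distance of each of straight_rod_1, straight_rod_2 from where it was at the start of the episode above 0.01 m and linear speed of each of rod_a, rod_b, rod_c below 0.02 m/s); the robot touches nothing.
It fails at once if a rod whose middle has risen on its bow by more than 1 mm is forced down on the plate with more than 15 N ((contact force between rod_a and plate above 15 N and z of rod_a_mid in the frame of plate_top above 0.005 m) or (contact force between rod_b and plate above 15 N and z of rod_b_mid in the frame of plate_top above 0.005 m) or (contact force between rod_c and plate above 15 N and z of rod_c_mid in the frame of plate_top above 0.005 m)).
It fails at once if a rod is struck or pressed on the plate with more than 40 N (contact force between any of rod_a, rod_b, rod_c and plate above 40 N).
It fails at once if a straight rod is lifted more than 15 mm off the plate or falls off it (z of any of straight_rod_1, straight_rod_2 in the frame of plate_top above 0.019 m or z of any of straight_rod_1, straight_rod_2 in the frame of plate_top below 0 m).
It fails at once if the bottle or the solder spool is moved more than 20 mm (distance of any of bottle, spool from where it was at the start of the episode above 0.02 m).
It also fails if it takes over 72 s, if anything falls off the work surface, if the arm or the gripper's body presses on something with over 40 N, if the wrist force passes 120 N, or if a joint passes its speed limit or range.

## Working session

There is one attempt and no reset: what is moved stays moved. The work goes in short steps, Python scripts to look and compute and a shell command to move; the robot and the scene stay as the last step left them, time stands still between calls to the robot, and variables do not carry over. Pictures are saved under pics/ and viewed, at most 10 in all, crops included, and the job is handed in when it is done.

```bash
mkdir -p pics; cat > h.py <<'E'
import numpy as np, cv2
from workcell import ctrl
from scipy.spatial.transform import Rotation as R
def cam(n):
    i=ctrl.camera_info(n); K=np.array(i["camera_matrix"],float)
    if "rvec" in i:
        Rm=cv2.Rodrigues(np.array(i["rvec"],float))[0]; t=np.array(i["tvec"],float).ravel()
        return K,Rm.T,-Rm.T@t
    s=ctrl.sense(); M=np.array(i["mount"]); Rt=R.from_quat(s["ee_rot"]).as_matrix()
    return K,Rt@M[:3,:3],Rt@M[:3,3]+np.array(s["position"])
def ray(n,uv,z,c=None):
    K,A,o=c or cam(n); uv=np.atleast_2d(uv).astype(float)
    d=np.c_[uv,np.ones(len(uv))]@np.linalg.inv(K).T@A.T
    return o+d*((z-o[2])/d[:,2])[:,None]
E
python3 - <<'E'
from h import *
for n in("top","side"):
    cv2.imwrite(f"pics/{n}0.png",ctrl.grab_frame(n)); print(n,cam(n))
s=ctrl.sense(); print(s["clock"],s["position"],s["ee_rot"],s["ft_force"],s["opening"])
E
```

```text
top (array([[458.93945405,   0.        , 323.48861268],
       [  0.        , 458.93945405, 202.99582982],
       [  0.        ,   0.        ,   1.        ]]), array([[-0.02233166, -0.99894679,  0.04008254],
       [-0.99973482,  0.02253872,  0.00472143],
       [-0.00561987, -0.03996647, -0.99918522]]), array([ 0.4836347 , -0.01101159,  1.27317475]))
side (array([[407.41697618,   0.        , 314.90777485],
       [  0.        , 407.41697618, 201.81742879],
       [  0.        ,   0.        ,   1.        ]]), array([[-0.96749886, -0.19950096,  0.15538765],
       [-0.2525655 ,  0.73194275, -0.63282737],
       [ 0.01251481, -0.65150532, -0.75854084]]), array([0.3774473 , 0.75293529, 0.96596403]))
0.1 [0.12675697 0.53473536 0.23823261] [ 1.16136921e-01  9.93232681e-01 -1.00298464e-03 -2.24632641e-04] [-0.85751928  0.32160819 -0.06706917] 0.08506596672788402
```

View pics/top0.png

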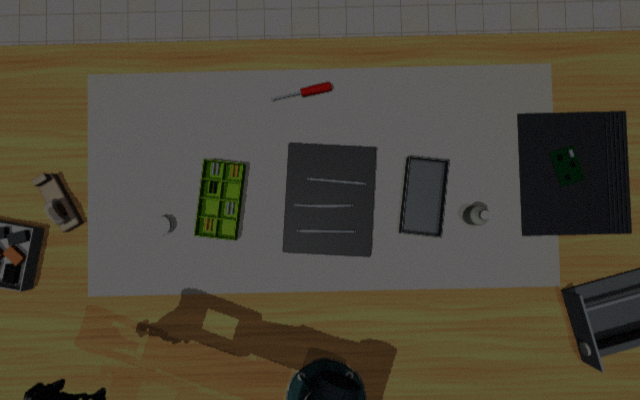

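View pics/side0.png

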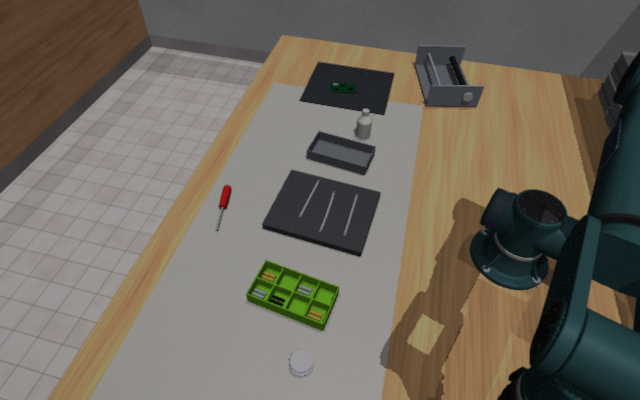

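The top view shows the three rods at about (336,182), (323,206) and (326,232) on the plate. The scrap tray is on the right at (424,196), the organiser is on the left, the bottle is at (476,213) and the spool is at (168,224).

```bash
cat >> h.py <<'E'
def rods(img=None,n="top",z=0.029,poly=((292,148),(372,150),(368,250),(288,248)),thr=25,c=None):
    img=ctrl.grab_frame(n) if img is None else img
    c=c or cam(n)
    g=cv2.cvtColor(img,cv2.COLOR_BGR2GRAY).astype(float)
    m=np.zeros(g.shape,np.uint8); cv2.fillPoly(m,[np.array(poly,np.int32)],1)
    base=np.median(g[m>0]); w=(g-base)*m
    k,l,st,_=cv2.connectedComponentsWithStats((w>thr).astype(np.uint8))
    out=[]
    for i in range(1,k):
        if st[i,4]<25: continue
        ys,xs=np.nonzero(l==i); P=ray(n,np.c_[xs,ys],z,c)[:,:2]; W=w[ys,xs]
        mu=(P*W[:,None]).sum(0)/W.sum(); D=P-mu
        v=np.linalg.svd(D*np.sqrt(W)[:,None],full_matrices=False)[2][0]; v*=-np.sign(v[1])
        s=D@v; mid=mu+v*(s.min()+s.max())/2
        out.append((mid.round(4),np.degrees(np.arctan2(v[0],-v[1])).round(1),np.ptp(s).round(3)))
    return out
E
python3 - <<'E'
from h import *
img=cv2.imread("pics/top0.png"); g=cv2.cvtColor(img,cv2.COLOR_BGR2GRAY)
print(g[230:234,320],g[240,330],g[170,330],g[200,425])
for r in rods(img): print(r)
print("tray floor-level corners",ray("top",[(408,156),(449,159),(440,236),(400,233)],0.04).round(3).tolist())
print("plate",ray("top",[(288,143),(377,147),(371,256),(283,251)],0.025).round(3).tolist())
print("bottle",ray("top",[(480,210)],0.11).round(3),"org",ray("top",[(205,158),(246,162)],0.04).round(3).tolist())
i=ctrl.camera_info("wrist");print(i)
s=ctrl.sense();print(R.from_quat(s["ee_rot"]).as_matrix().round(3))
a=cv2.resize(img[140:260,270:460],None,fx=4,fy=4,interpolation=cv2.INTER_CUBIC);cv2.imwrite("pics/c0.png",cv2.convertScaleAbs(a,alpha=1.8))
E
```

```text
[64 74 57 45] 43 33 60
(array([ 0.5931, -0.0417]), np.float64(-6.3), np.float64(0.145))
(array([ 0.5271, -0.005 ]), np.float64(-1.6), np.float64(0.144))
(array([ 0.4582, -0.0102]), np.float64(-2.0), np.float64(0.141))
tray floor-level corners [[0.655, -0.236, 0.04], [0.644, -0.346, 0.04], [0.438, -0.315, 0.04], [0.448, -0.208, 0.04]]
plate [[0.7, 0.088, 0.025], [0.684, -0.155, 0.025], [0.387, -0.131, 0.025], [0.406, 0.108, 0.025]]
bottle [[ 0.504 -0.401  0.11 ]] org [[0.662, 0.312, 0.04], [0.649, 0.202, 0.04]]
{'camera_matrix': array([[344.57150867,   0.        , 322.16760467],
       [  0.        , 344.57150867, 199.7683216 ],
       [  0.        ,   0.        ,   1.        ]]), 'mount': array([[-4.88833842e-04, -9.49772124e-01, -3.12941964e-01,
         8.06930822e-02],
       [ 9.99999837e-01, -5.56733879e-04,  1.27616495e-04,
        -4.48387104e-04],
       [-2.95431983e-04, -3.12941850e-01,  9.49772242e-01,
        -1.34499476e-01],
       [ 0.00000000e+00,  0.00000000e+00,  0.00000000e+00,
         1.00000000e+00]])}
[[-0.973  0.231 -0.001]
 [ 0.231  0.973 -0.002]
 [ 0.    -0.002 -1.   ]]
```

View pics/c0.png

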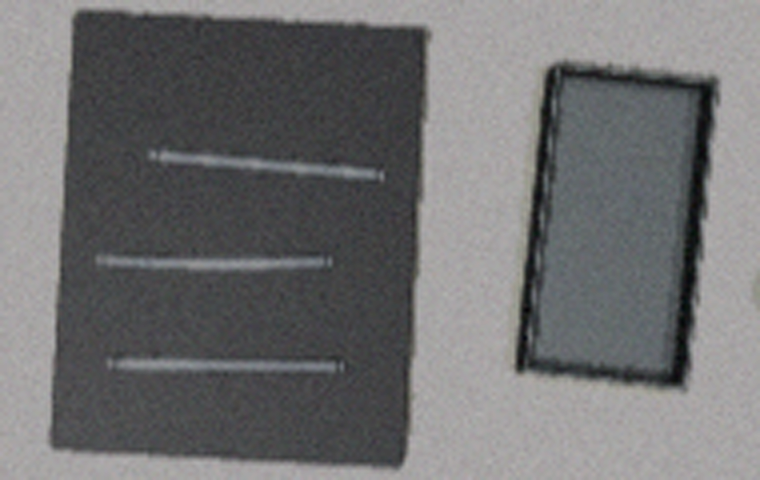

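The middle rod looks bowed toward the robot, so it is probably the bent one; rolling will confirm it. I'm swinging over the nearest rod with the jaws shut.

```bash
python3 -m jog '[{"tx":-38,"ty":-5,"tz":6,"az":0.076,"gripper":0},{"tx":-38,"ty":-5,"tz":6,"az":0.076},{"tx":-38,"ty":-5,"tz":6,"az":0.076},{"tx":-38,"ty":-5,"tz":6,"az":0.076},{"tx":-38,"ty":-5,"tz":6,"az":0.076},{"tx":-38,"ty":-5,"tz":6,"az":0.076},{"tx":-38,"ty":-5,"tz":6,"az":0.076},{"tx":-38,"ty":-5,"tz":6,"az":0.076},{"tx":-38,"ty":-5,"tz":6,"az":0.076},{"tx":-38,"ty":-5,"tz":6,"az":0.076},{"tx":-38,"ty":-5,"tz":6,"az":0.076},{"tx":-38,"ty":-5,"tz":6,"az":0.076},{"tx":-38,"ty":-5,"tz":6,"az":0.076},{"tx":-38,"ty":-5,"tz":6,"az":0.076},{"tx":-38,"ty":-5,"tz":6,"az":0.076},{"tx":-38,"ty":-5,"tz":6,"az":0.076},{"tx":-38,"ty":-5,"tz":6,"az":0.076},{"tx":-38,"ty":-5,"tz":6,"az":0.076},{},{}]' 20
cat >> h.py <<'E'
def to(x,y,z,yaw):
    s=ctrl.sense(); M=R.from_quat(s["ee_rot"]).as_matrix()
    Y=np.radians(yaw); ty=np.array([np.cos(Y),np.sin(Y),0]); tz=np.array([0,0,-1.]); T=np.c_[np.cross(ty,tz),ty,tz]
    print("t",s["clock"],"shift mm",(1000*M.T@(np.array([x,y,z])-s["position"])).round(1),"turn",R.from_matrix(M.T@T).as_rotvec().round(4),"F",np.round(s["ft_force"],1))
E
python3 - <<'E'
from h import *
to(.453,-.010,.060,-2)
E
```

```text
t 0.1 shift mm [-443.2 -454.4  179.1] turn [-1.9000e-03  1.2000e-03  1.3729e+00] F [-0.9  0.3 -0.1]invalid input at $[0]: expected keys ax, ay, az, tx, ty, tz, gripper
```

```bash
python3 -m jog '[{"ax":0,"ay":0,"az":0.076,"tx":-38,"ty":-5,"tz":6,"gripper":0},{"ax":0,"ay":0,"az":0.076,"tx":-38,"ty":-5,"tz":6,"gripper":0},{"ax":0,"ay":0,"az":0.076,"tx":-38,"ty":-5,"tz":6,"gripper":0},{"ax":0,"ay":0,"az":0.076,"tx":-38,"ty":-5,"tz":6,"gripper":0},{"ax":0,"ay":0,"az":0.076,"tx":-38,"ty":-5,"tz":6,"gripper":0},{"ax":0,"ay":0,"az":0.076,"tx":-38,"ty":-5,"tz":6,"gripper":0},{"ax":0,"ay":0,"az":0.076,"tx":-38,"ty":-5,"tz":6,"gripper":0},{"ax":0,"ay":0,"az":0.076,"tx":-38,"ty":-5,"tz":6,"gripper":0},{"ax":0,"ay":0,"az":0.076,"tx":-38,"ty":-5,"tz":6,"gripper":0},{"ax":0,"ay":0,"az":0.076,"tx":-38,"ty":-5,"tz":6,"gripper":0},{"ax":0,"ay":0,"az":0.076,"tx":-38,"ty":-5,"tz":6,"gripper":0},{"ax":0,"ay":0,"az":0.076,"tx":-38,"ty":-5,"tz":6,"gripper":0},{"ax":0,"ay":0,"az":0.076,"tx":-38,"ty":-5,"tz":6,"gripper":0},{"ax":0,"ay":0,"az":0.076,"tx":-38,"ty":-5,"tz":6,"gripper":0},{"ax":0,"ay":0,"az":0.076,"tx":-38,"ty":-5,"tz":6,"gripper":0},{"ax":0,"ay":0,"az":0.076,"tx":-38,"ty":-5,"tz":6,"gripper":0},{"ax":0,"ay":0,"az":0.076,"tx":-38,"ty":-5,"tz":6,"gripper":0},{"ax":0,"ay":0,"az":0.076,"tx":-38,"ty":-5,"tz":6,"gripper":0},{"ax":0,"ay":0,"az":0,"tx":0,"ty":0,"tz":0,"gripper":0}]' 20
python3 - <<'E'
from h import *
to(.453,-.010,.060,-2)
E
```

```text
clock: 1.68
position: [0.4646, -0.0105, 0.1294]
ee_rot: [0.721, 0.693, -0.003, -0.0]
ft_force: [0.2, 1.1, -0.8]
opening: -0.0002
finger_force: 0.0
t 1.6833 shift mm [  0.3 -11.3  69.4] turn [-0.0038  0.0035 -0.005 ] F [ 0.2  1.1 -0.8]
```

```bash
python3 -m jog '[{"ax":-0.004,"ay":0.0035,"az":-0.005,"tx":0,"ty":-6,"tz":25,"gripper":0},{"ax":0,"ay":0,"az":0,"tx":0,"ty":-6,"tz":25,"gripper":0},{"ax":0,"ay":0,"az":0,"tx":0,"ty":0,"tz":20,"gripper":0},{"ax":0,"ay":0,"az":0,"tx":0,"ty":0,"tz":10,"gripper":0},{"ax":0,"ay":0,"az":0,"tx":0,"ty":0,"tz":0,"gripper":0},{"ax":0,"ay":0,"az":0,"tx":0,"ty":0,"tz":0,"gripper":0}]'
python3 - <<'E'
from h import *
to(.452,-.010,.041,-2)
F=[ctrl.sense()["ft_force"]]
for i in range(3): im=ctrl.grab_frame("wrist"); F.append(ctrl.sense()["ft_force"])
print(np.round(F,2)); cv2.imwrite("pics/w1.png",im)
K,A,o=cam("wrist"); 
for p in [(.4582,-.0102+.0,.029),(.5271,-.005,.029)]:
    q=A.T@(np.array(p)-o); print((K@q/q[2]).round(1)[:2])
E
```

```text
clock: 2.18
position: [0.4544, -0.0037, 0.0512]
ee_rot: [0.716, 0.698, 0.002, -0.0]
ft_force: [0.4, -0.4, 0.4]
opening: 0.0001
finger_force: 0.0
t 2.1833 shift mm [-6.4 -2.3 10.2] turn [ 0.0033 -0.0037  0.0105] F [ 0.4 -0.4  0.4]
[[ 0.43 -0.43  0.36]
 [ 1.34  0.34  0.3 ]
 [-0.65 -0.34  0.05]
 [-0.06 -0.33  0.27]]
[327.6 262.6]
[462.4 250. ]
```

View pics/w1.png

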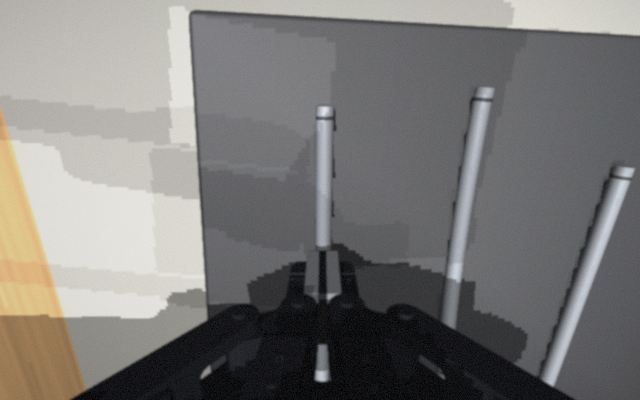

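The wrist view shows rod 1 running straight under the shut jaws, with its visible part at about (324,120–240). The tips are only about 40 px (16 mm) thick, so I'll use two short strokes per rod.

```bash
python3 - <<'E'
from h import *
im=cv2.imread("pics/w1.png")
c=cam("wrist")
print("r1",ray("wrist",[(325,115),(324,240)],.029,c).round(4).tolist())
print("r2",ray("wrist",[(484,95),(450,320)],.029,c).round(4).tolist())
print("r3",ray("wrist",[(621,172),(549,378)],.029,c).round(4).tolist())
print("tip edges at z .043",ray("wrist",[(303,285),(343,285)],ctrl.sense()["position"][2]-.008,c).round(4).tolist())
E
python3 -m jog '[{"ax":0,"ay":0,"az":0,"tx":-6,"ty":-1,"tz":4,"gripper":0},{"ax":0,"ay":0,"az":0,"tx":0,"ty":0,"tz":3,"gripper":0},{"ax":0,"ay":0,"az":0,"tx":0,"ty":0,"tz":0,"gripper":0}]'
```

```text
r1 [[0.4585, 0.0638, 0.029], [0.4566, 0.0026, 0.029]]
r2 [[0.529, 0.0706, 0.029], [0.5246, -0.0473, 0.029]]
r3 [[0.5986, 0.0339, 0.029], [0.5864, -0.0896, 0.029]]
tip edges at z .043 [[0.4461, -0.0131, 0.045], [0.4651, -0.0137, 0.045]]
clock: 2.58
position: [0.453, -0.0102, 0.0439]
ee_rot: [0.716, 0.698, 0.003, -0.0]
ft_force: [-1.1, 0.7, -0.1]
opening: -0.0001
finger_force: 0.0
```

```bash
python3 -m jog '[{"ax":0,"ay":0,"az":0,"tx":0,"ty":0,"tz":1,"gripper":0},{"ax":0,"ay":0,"az":0,"tx":0,"ty":0,"tz":1,"gripper":0},{"ax":0,"ay":0,"az":0,"tx":0,"ty":0,"tz":0,"gripper":0}]'
for i in 1; do python3 -m jog '[{"ax":0,"ay":0,"az":0,"tx":0,"ty":0,"tz":0.4,"gripper":0},{"ax":0,"ay":0,"az":0,"tx":0,"ty":0,"tz":0.2,"gripper":0},{"ax":0,"ay":0,"az":0,"tx":0,"ty":0,"tz":0,"gripper":0}]'; done
```

```text
clock: 2.83
position: [0.4532, -0.0099, 0.0421]
ee_rot: [0.716, 0.698, 0.003, 0.0]
ft_force: [-0.1, 0.6, 0.6]
opening: -0.0002
finger_force: 0.0
clock: 3.08
position: [0.4533, -0.0099, 0.0417]
ee_rot: [0.716, 0.698, 0.003, 0.0]
ft_force: [-1.1, -1.2, -0.1]
opening: -0.0
finger_force: 0.0
```

```bash
python3 -m jog '[{"ax":0,"ay":0,"az":0,"tx":0,"ty":0,"tz":0.3,"gripper":0},{"ax":0,"ay":0,"az":0,"tx":0,"ty":0,"tz":0,"gripper":0}]'
python3 -m jog '[{"ax":0,"ay":0,"az":0,"tx":0,"ty":0,"tz":0.3,"gripper":0},{"ax":0,"ay":0,"az":0,"tx":0,"ty":0,"tz":0,"gripper":0}]'
python3 -m jog '[{"ax":0,"ay":0,"az":0,"tx":0,"ty":0,"tz":0.3,"gripper":0},{"ax":0,"ay":0,"az":0,"tx":0,"ty":0,"tz":0,"gripper":0}]'
```

```text
clock: 3.25
position: [0.4533, -0.0099, 0.0413]
ee_rot: [0.716, 0.698, 0.003, 0.0]
ft_force: [0.7, -0.5, -0.4]
opening: -0.0
finger_force: 0.0
clock: 3.42
position: [0.4533, -0.0099, 0.0411]
ee_rot: [0.716, 0.698, 0.003, 0.0]
ft_force: [0.0, -0.2, 0.0]
opening: -0.0
finger_force: 0.1
clock: 3.58
position: [0.4535, -0.01, 0.041]
ee_rot: [0.716, 0.698, 0.003, 0.0]
ft_force: [0.6, -0.1, 1.3]
opening: 0.0002
finger_force: 0.5
```

```bash
python3 -m jog '[{"ax":0,"ay":0,"az":0,"tx":0,"ty":0,"tz":0.3,"gripper":0},{"ax":0,"ay":0,"az":0,"tx":0,"ty":0,"tz":0,"gripper":0}]'
python3 -m jog '[{"ax":0,"ay":0,"az":0,"tx":0,"ty":1,"tz":0,"gripper":0},{"ax":0,"ay":0,"az":0,"tx":0,"ty":1.5,"tz":0,"gripper":0},{"ax":0,"ay":0,"az":0,"tx":0,"ty":1.5,"tz":0,"gripper":0},{"ax":0,"ay":0,"az":0,"tx":0,"ty":0,"tz":0,"gripper":0}]'
```

```text
clock: 3.75
position: [0.4537, -0.01, 0.0409]
ee_rot: [0.716, 0.698, 0.003, 0.001]
ft_force: [0.7, -0.3, 2.4]
opening: 0.0001
finger_force: 1.4
clock: 4.08
position: [0.4581, -0.0101, 0.0409]
ee_rot: [0.716, 0.698, 0.003, 0.001]
ft_force: [-0.6, 0.3, 4.6]
opening: 0.0
finger_force: 2.2
```

```bash
python3 -m jog '[{"ax":0,"ay":0,"az":0,"tx":0,"ty":1.5,"tz":0,"gripper":0},{"ax":0,"ay":0,"az":0,"tx":0,"ty":1.5,"tz":0,"gripper":0},{"ax":0,"ay":0,"az":0,"tx":0,"ty":1.5,"tz":0,"gripper":0},{"ax":0,"ay":0,"az":0,"tx":0,"ty":0,"tz":0,"gripper":0}]'
python3 -m jog '[{"ax":0,"ay":0,"az":0,"tx":0,"ty":1.5,"tz":0,"gripper":0},{"ax":0,"ay":0,"az":0,"tx":0,"ty":1.5,"tz":0,"gripper":0},{"ax":0,"ay":0,"az":0,"tx":0,"ty":1.5,"tz":0,"gripper":0},{"ax":0,"ay":0,"az":0,"tx":0,"ty":0,"tz":0,"gripper":0}]'
python3 -m jog '[{"ax":0,"ay":0,"az":0,"tx":0,"ty":1.5,"tz":0,"gripper":0},{"ax":0,"ay":0,"az":0,"tx":0,"ty":1.5,"tz":0,"gripper":0},{"ax":0,"ay":0,"az":0,"tx":0,"ty":1,"tz":0,"gripper":0},{"ax":0,"ay":0,"az":0,"tx":0,"ty":0,"tz":0,"gripper":0}]'
```

```text
clock: 4.42
position: [0.4624, -0.0103, 0.0409]
ee_rot: [0.716, 0.698, 0.003, 0.001]
ft_force: [0.8, -0.4, 4.4]
opening: 0.0003
finger_force: 2.5
clock: 4.75
position: [0.4668, -0.0104, 0.0409]
ee_rot: [0.716, 0.698, 0.003, 0.001]
ft_force: [-0.2, -0.3, 5.4]
opening: -0.0002
finger_force: 2.6
clock: 5.08
position: [0.4707, -0.0106, 0.0409]
ee_rot: [0.716, 0.698, 0.003, 0.001]
ft_force: [-0.2, 0.7, 5.1]
opening: -0.0002
finger_force: 2.6
```

```bash
python3 -m jog '[{"ax":0,"ay":0,"az":0,"tx":0,"ty":0,"tz":-2,"gripper":0},{"ax":0,"ay":0,"az":0,"tx":0,"ty":0,"tz":-2,"gripper":0},{"ax":0,"ay":0,"az":0,"tx":0,"ty":-10,"tz":0,"gripper":0},{"ax":0,"ay":0,"az":0,"tx":0,"ty":0,"tz":0,"gripper":0},{"ax":0,"ay":0,"az":0,"tx":0,"ty":0,"tz":2,"gripper":0},{"ax":0,"ay":0,"az":0,"tx":0,"ty":0,"tz":1,"gripper":0},{"ax":0,"ay":0,"az":0,"tx":0,"ty":0,"tz":0.5,"gripper":0},{"ax":0,"ay":0,"az":0,"tx":0,"ty":0,"tz":0.3,"gripper":0},{"ax":0,"ay":0,"az":0,"tx":0,"ty":0,"tz":0,"gripper":0}]'
python3 -m jog '[{"ax":0,"ay":0,"az":0,"tx":0,"ty":1,"tz":0.2,"gripper":0},{"ax":0,"ay":0,"az":0,"tx":0,"ty":1.5,"tz":0,"gripper":0},{"ax":0,"ay":0,"az":0,"tx":0,"ty":1.5,"tz":0,"gripper":0},{"ax":0,"ay":0,"az":0,"tx":0,"ty":0,"tz":0,"gripper":0}]'
python3 -m jog '[{"ax":0,"ay":0,"az":0,"tx":0,"ty":1.5,"tz":0,"gripper":0},{"ax":0,"ay":0,"az":0,"tx":0,"ty":1.5,"tz":0,"gripper":0},{"ax":0,"ay":0,"az":0,"tx":0,"ty":1.5,"tz":0,"gripper":0},{"ax":0,"ay":0,"az":0,"tx":0,"ty":0,"tz":0,"gripper":0}]'
python3 -m jog '[{"ax":0,"ay":0,"az":0,"tx":0,"ty":1.5,"tz":0,"gripper":0},{"ax":0,"ay":0,"az":0,"tx":0,"ty":1.5,"tz":0,"gripper":0},{"ax":0,"ay":0,"az":0,"tx":0,"ty":1.5,"tz":0,"gripper":0},{"ax":0,"ay":0,"az":0,"tx":0,"ty":0,"tz":0,"gripper":0}]'
python3 -m jog '[{"ax":0,"ay":0,"az":0,"tx":0,"ty":1,"tz":0,"gripper":0},{"ax":0,"ay":0,"az":0,"tx":0,"ty":0,"tz":0,"gripper":0},{"ax":0,"ay":0,"az":0,"tx":0,"ty":0,"tz":-1,"gripper":0},{"ax":0,"ay":0,"az":0,"tx":0,"ty":0,"tz":-9,"gripper":0},{"ax":0,"ay":0,"az":0,"tx":0,"ty":0,"tz":-20,"gripper":0},{"ax":0,"ay":0,"az":0,"tx":0,"ty":0,"tz":0,"gripper":0},{"ax":0,"ay":0,"az":0,"tx":0,"ty":0,"tz":0,"gripper":0}]'
python3 - <<'E'
from h import *
for r in rods(poly=((292,148),(372,150),(368,250),(288,248))): print(r)
im=ctrl.grab_frame("wrist"); cv2.imwrite("pics/w2.png",im)
to(.5215,-.006,.046,-2)
E
```

```text
clock: 5.83
position: [0.4607, -0.0101, 0.041]
ee_rot: [0.716, 0.698, 0.003, 0.0]
ft_force: [0.0, 0.7, 2.8]
opening: 0.0001
finger_force: 1.0
clock: 6.17
position: [0.4651, -0.0103, 0.0409]
ee_rot: [0.716, 0.698, 0.003, 0.001]
ft_force: [-0.1, 0.3, 3.6]
opening: 0.0003
finger_force: 2.0
clock: 6.5
position: [0.4695, -0.0104, 0.0409]
ee_rot: [0.716, 0.698, 0.003, 0.001]
ft_force: [0.2, 0.5, 4.7]
opening: -0.0003
finger_force: 2.5
clock: 6.83
position: [0.4738, -0.0106, 0.0409]
ee_rot: [0.716, 0.698, 0.003, 0.001]
ft_force: [0.7, -1.2, 4.7]
opening: -0.0002
finger_force: 2.6
clock: 7.42
position: [0.4748, -0.0107, 0.0714]
ee_rot: [0.716, 0.698, 0.003, 0.001]
ft_force: [0.7, -0.2, 0.7]
opening: 0.0002
finger_force: 0.0
(array([ 0.5962, -0.012 ]), np.float64(-6.4), np.float64(0.101))
t 7.5167 shift mm [ 5.7 47.8 23.9] turn [ 0.0026 -0.0037  0.0099] F [-0.5  0.1 -0.1]
```

View pics/w2.png

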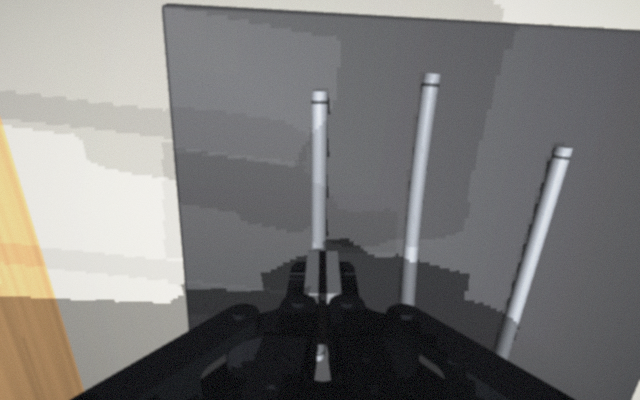

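Rod 1 rolled true, with z constant, and now lies at about (319,170) in the wrist view. Next is the middle rod, at about (420,180).

```bash
python3 -m jog '[{"ax":0.002,"ay":-0.003,"az":0.01,"tx":5,"ty":23,"tz":0,"gripper":0},{"ax":0,"ay":0,"az":0,"tx":0,"ty":23.5,"tz":10,"gripper":0},{"ax":0,"ay":0,"az":0,"tx":0,"ty":0,"tz":14,"gripper":0},{"ax":0,"ay":0,"az":0,"tx":0,"ty":0,"tz":2,"gripper":0},{"ax":0,"ay":0,"az":0,"tx":0,"ty":0,"tz":0,"gripper":0},{"ax":0,"ay":0,"az":0,"tx":0,"ty":0,"tz":0,"gripper":0}]'
python3 - <<'E'
from h import *
to(.521,-.005,.0425,-2)
im=ctrl.grab_frame("wrist"); g=cv2.cvtColor(im,cv2.COLOR_BGR2GRAY); c=cam("wrist")
for v in range(80,260,20):
    row=g[v].astype(int); i=np.nonzero(row[300:360]>110)[0]+300
    if len(i)>3: print(v,len(i),ray("wrist",[(i.mean(),v)],.029,c).round(4)[0,:2])
E
```

```text
clock: 8.02
position: [0.5197, -0.0069, 0.0439]
ee_rot: [0.719, 0.695, 0.0, -0.0]
ft_force: [-0.1, -0.3, 1.0]
opening: 0.0002
finger_force: 0.0
t 8.0167 shift mm [1.9 1.2 1.4] turn [-0.0003 -0.0008 -0.0001] F [-0.1 -0.3  1. ]
100 19 [0.5282 0.0674]
120 18 [0.5278 0.0592]
140 17 [0.527  0.0507]
160 17 [0.5263 0.0419]
180 16 [0.5258 0.0328]
200 17 [0.5254 0.0233]
220 16 [0.5249 0.0135]
240 15 [0.5244 0.0033]
```

```bash
python3 -m jog '[{"ax":0,"ay":0,"az":0,"tx":1,"ty":0,"tz":1,"gripper":0},{"ax":0,"ay":0,"az":0,"tx":1,"ty":0,"tz":0.8,"gripper":0},{"ax":0,"ay":0,"az":0,"tx":0,"ty":0,"tz":0.4,"gripper":0},{"ax":0,"ay":0,"az":0,"tx":0,"ty":0,"tz":0,"gripper":0}]'
python3 -m jog '[{"ax":0,"ay":0,"az":0,"tx":0,"ty":0,"tz":0.4,"gripper":0},{"ax":0,"ay":0,"az":0,"tx":0,"ty":0,"tz":0,"gripper":0}]'
python3 -m jog '[{"ax":0,"ay":0,"az":0,"tx":0,"ty":0,"tz":0.3,"gripper":0},{"ax":0,"ay":0,"az":0,"tx":0,"ty":0,"tz":0,"gripper":0}]'
```

```text
clock: 8.4
position: [0.5209, -0.0049, 0.0428]
ee_rot: [0.719, 0.695, 0.001, 0.001]
ft_force: [-0.3, 0.5, 0.4]
opening: -0.0001
finger_force: 0.0
clock: 8.57
position: [0.5209, -0.0049, 0.0422]
ee_rot: [0.719, 0.695, 0.001, 0.001]
ft_force: [-0.4, 0.4, 0.4]
opening: -0.0001
finger_force: 0.0
clock: 8.73
position: [0.5208, -0.005, 0.0417]
ee_rot: [0.719, 0.695, 0.001, 0.0]
ft_force: [0.3, -1.3, 0.1]
opening: 0.0004
finger_force: 0.0
```

```bash
python3 -m jog '[{"ax":0,"ay":0,"az":0,"tx":0,"ty":0,"tz":0.4,"gripper":0},{"ax":0,"ay":0,"az":0,"tx":0,"ty":0,"tz":0,"gripper":0}]'
python3 -m jog '[{"ax":0,"ay":0,"az":0,"tx":0,"ty":0,"tz":0.3,"gripper":0},{"ax":0,"ay":0,"az":0,"tx":0,"ty":0,"tz":0,"gripper":0}]'
```

```text
clock: 8.9
position: [0.5208, -0.005, 0.0413]
ee_rot: [0.719, 0.695, 0.001, 0.0]
ft_force: [-1.4, -0.6, 0.3]
opening: -0.0001
finger_force: 0.0
clock: 9.07
position: [0.5209, -0.005, 0.0411]
ee_rot: [0.719, 0.695, 0.001, 0.001]
ft_force: [-0.1, -0.9, 0.2]
opening: 0.0003
finger_force: 0.0
```

```bash
python3 -m jog '[{"ax":0,"ay":0,"az":0,"tx":0,"ty":0,"tz":0.4,"gripper":0},{"ax":0,"ay":0,"az":0,"tx":0,"ty":0,"tz":0,"gripper":0},{"ax":0,"ay":0,"az":0,"tx":0,"ty":0,"tz":0,"gripper":0}]'
python3 -m jog '[{"ax":0,"ay":0,"az":0,"tx":0,"ty":1,"tz":0,"gripper":0},{"ax":0,"ay":0,"az":0,"tx":0,"ty":0,"tz":0,"gripper":0}]'
```

```text
clock: 9.32
position: [0.5211, -0.005, 0.041]
ee_rot: [0.719, 0.695, 0.001, 0.001]
ft_force: [-1.2, 0.1, 1.7]
opening: 0.0
finger_force: 1.0
clock: 9.48
position: [0.5222, -0.005, 0.0411]
ee_rot: [0.719, 0.695, 0.001, 0.001]
ft_force: [-1.7, 1.0, 3.6]
opening: 0.0003
finger_force: 1.7
```

```bash
python3 -m jog '[{"ax":0,"ay":0,"az":0,"tx":0,"ty":1,"tz":-0.25,"gripper":0},{"ax":0,"ay":0,"az":0,"tx":0,"ty":1,"tz":-0.25,"gripper":0},{"ax":0,"ay":0,"az":0,"tx":0,"ty":0,"tz":0,"gripper":0}]'
python3 -m jog '[{"ax":0,"ay":0,"az":0,"tx":0,"ty":1,"tz":-0.25,"gripper":0},{"ax":0,"ay":0,"az":0,"tx":0,"ty":0,"tz":0,"gripper":0}]'
```

```text
clock: 9.73
position: [0.5243, -0.0051, 0.0416]
ee_rot: [0.719, 0.695, 0.001, 0.001]
ft_force: [-1.2, 0.7, 4.4]
opening: 0.0002
finger_force: 2.3
clock: 9.9
position: [0.5252, -0.0051, 0.0418]
ee_rot: [0.719, 0.695, 0.001, 0.001]
ft_force: [-0.1, 0.3, 5.5]
opening: -0.0
finger_force: 2.5
```

```bash
python3 -m jog '[{"ax":0,"ay":0,"az":0,"tx":0,"ty":1,"tz":-0.3,"gripper":0},{"ax":0,"ay":0,"az":0,"tx":0,"ty":1,"tz":-0.25,"gripper":0},{"ax":0,"ay":0,"az":0,"tx":0,"ty":0,"tz":0,"gripper":0}]'
python3 -m jog '[{"ax":0,"ay":0,"az":0,"tx":0,"ty":1,"tz":-0.2,"gripper":0},{"ax":0,"ay":0,"az":0,"tx":0,"ty":1,"tz":-0.2,"gripper":0},{"ax":0,"ay":0,"az":0,"tx":0,"ty":0,"tz":0,"gripper":0}]'
```

```text
clock: 10.15
position: [0.5273, -0.0052, 0.0422]
ee_rot: [0.719, 0.695, 0.001, 0.001]
ft_force: [-0.6, -0.2, 5.0]
opening: -0.0001
finger_force: 2.4
clock: 10.4
position: [0.5293, -0.0052, 0.0425]
ee_rot: [0.719, 0.695, 0.001, 0.001]
ft_force: [-0.3, 0.6, 5.4]
opening: 0.0001
finger_force: 2.3
```

```bash
python3 -m jog '[{"ax":0,"ay":0,"az":0,"tx":0,"ty":1,"tz":-0.2,"gripper":0},{"ax":0,"ay":0,"az":0,"tx":0,"ty":1,"tz":-0.15,"gripper":0},{"ax":0,"ay":0,"az":0,"tx":0,"ty":0,"tz":0,"gripper":0}]'
python3 -m jog '[{"ax":0,"ay":0,"az":0,"tx":0,"ty":1,"tz":-0.1,"gripper":0},{"ax":0,"ay":0,"az":0,"tx":0,"ty":1,"tz":-0.05,"gripper":0},{"ax":0,"ay":0,"az":0,"tx":0,"ty":0,"tz":0,"gripper":0}]'
python3 -m jog '[{"ax":0,"ay":0,"az":0,"tx":0,"ty":1,"tz":0,"gripper":0},{"ax":0,"ay":0,"az":0,"tx":0,"ty":1,"tz":0.05,"gripper":0},{"ax":0,"ay":0,"az":0,"tx":0,"ty":0,"tz":0,"gripper":0}]'
```

```text
clock: 10.65
position: [0.5311, -0.0053, 0.0427]
ee_rot: [0.719, 0.695, 0.001, 0.001]
ft_force: [-0.9, -0.0, 3.4]
opening: -0.0002
finger_force: 2.0
clock: 10.9
position: [0.5332, -0.0053, 0.0429]
ee_rot: [0.719, 0.695, 0.001, 0.001]
ft_force: [0.2, -0.1, 4.3]
opening: 0.0001
finger_force: 1.8
clock: 11.15
position: [0.5352, -0.0054, 0.043]
ee_rot: [0.719, 0.695, 0.001, 0.001]
ft_force: [-0.2, 0.5, 3.7]
opening: 0.0
finger_force: 1.9
```

```bash
python3 -m jog '[{"ax":0,"ay":0,"az":0,"tx":0,"ty":1,"tz":0.1,"gripper":0},{"ax":0,"ay":0,"az":0,"tx":0,"ty":1,"tz":0.1,"gripper":0},{"ax":0,"ay":0,"az":0,"tx":0,"ty":0,"tz":0,"gripper":0}]'
python3 -m jog '[{"ax":0,"ay":0,"az":0,"tx":0,"ty":1,"tz":0.15,"gripper":0},{"ax":0,"ay":0,"az":0,"tx":0,"ty":1,"tz":0.15,"gripper":0},{"ax":0,"ay":0,"az":0,"tx":0,"ty":0,"tz":0,"gripper":0}]'
```

```text
clock: 11.4
position: [0.5373, -0.0055, 0.0429]
ee_rot: [0.719, 0.695, 0.001, 0.001]
ft_force: [0.5, 1.1, 4.7]
opening: -0.0003
finger_force: 2.2
clock: 11.65
position: [0.5395, -0.0056, 0.0428]
ee_rot: [0.719, 0.695, 0.001, 0.001]
ft_force: [0.6, 0.5, 4.9]
opening: -0.0001
finger_force: 2.5
```

```bash
python3 -m jog '[{"ax":0,"ay":0,"az":0,"tx":0,"ty":1,"tz":0.2,"gripper":0},{"ax":0,"ay":0,"az":0,"tx":0,"ty":1,"tz":0.2,"gripper":0},{"ax":0,"ay":0,"az":0,"tx":0,"ty":0,"tz":0,"gripper":0}]'
python3 -m jog '[{"ax":0,"ay":0,"az":0,"tx":0,"ty":0,"tz":-1,"gripper":0},{"ax":0,"ay":0,"az":0,"tx":0,"ty":0,"tz":-5,"gripper":0},{"ax":0,"ay":0,"az":0,"tx":0,"ty":-12,"tz":-20,"gripper":0},{"ax":0,"ay":0,"az":0,"tx":0,"ty":0,"tz":0,"gripper":0},{"ax":0,"ay":0,"az":0,"tx":0,"ty":0,"tz":0,"gripper":0},{"ax":0,"ay":0,"az":0,"tx":0,"ty":0,"tz":0,"gripper":0}]'
python3 - <<'E'
from h import *
im=ctrl.grab_frame("wrist"); cv2.imwrite("pics/w3.png",im); g=cv2.cvtColor(im,cv2.COLOR_BGR2GRAY); c=cam("wrist")
to(.52,-.005,.06,-2)
for v in range(90,240,20):
    row=g[v].astype(int); i=np.nonzero(row[180:]>110)[0]+180
    for q in np.split(i,np.nonzero(np.diff(i)>3)[0]+1):
        if 8<len(q)<30: print(v,len(q),ray("wrist",[(q.mean(),v)],.029,c).round(4)[0,:2],end=" ; ")
    print()
E
```

```text
clock: 11.9
position: [0.5416, -0.0056, 0.0425]
ee_rot: [0.719, 0.695, 0.002, 0.001]
ft_force: [0.8, 0.4, 5.7]
opening: 0.0001
finger_force: 2.6
clock: 12.4
position: [0.5285, -0.0053, 0.0672]
ee_rot: [0.719, 0.695, 0.001, 0.0]
ft_force: [0.0, 0.5, 0.4]
opening: 0.0001
finger_force: 0.0
t 12.45 shift mm [-0.  -8.4  6.9] turn [ 0.0004 -0.0006 -0.0002] F [-0.  -0.1  0.1]
90 16 [0.5404 0.0727] ; 
110 17 [0.4736 0.0658] ; 110 15 [0.5405 0.0634] ; 
130 16 [0.4729 0.0563] ; 130 16 [0.5406 0.0538] ; 
150 15 [0.4728 0.0463] ; 150 15 [0.5406 0.0439] ; 
170 14 [0.4722 0.0361] ; 170 14 [0.5407 0.0336] ; 
190 14 [0.4717 0.0254] ; 190 15 [0.5408 0.0229] ; 190 15 [0.5972 0.0209] ; 190 13 [0.6911 0.0175] ; 
210 13 [0.4716 0.0143] ; 210 13 [0.5407 0.0118] ; 210 15 [0.596  0.0098] ; 210 20 [0.692  0.0064] ; 
230 14 [0.4714 0.0028] ; 230 14 [5.402e-01 3.000e-04] ; 230 15 [ 0.5947 -0.0017] ; 230 26 [ 0.6932 -0.0052] ;
```

View pics/w3.png

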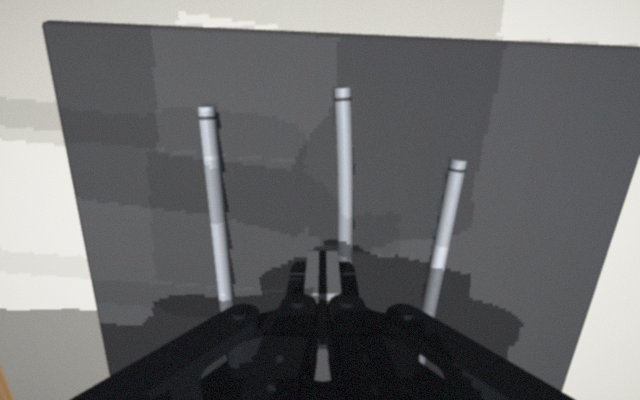

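Rod 2's free end, at (343,95), moved 12.8 mm, which is half a turn, and it rose 2 mm under the finger. It is the bent one. Rod 3, at (457,165) in the wrist view, is next.

```bash
python3 -m jog '[{"ax":0,"ay":0,"az":0,"tx":-18,"ty":28,"tz":0,"gripper":0},{"ax":0,"ay":0,"az":0.07,"tx":-18,"ty":29,"tz":0,"gripper":0},{"ax":0,"ay":0,"az":0,"tx":0,"ty":0,"tz":10,"gripper":0},{"ax":0,"ay":0,"az":0,"tx":0,"ty":0,"tz":10,"gripper":0},{"ax":0,"ay":0,"az":0,"tx":0,"ty":0,"tz":3,"gripper":0},{"ax":0,"ay":0,"az":0,"tx":0,"ty":0,"tz":0,"gripper":0},{"ax":0,"ay":0,"az":0,"tx":0,"ty":0,"tz":0,"gripper":0}]'
python3 - <<'E'
from h import *
to(.587,-.0435,.0425,-6)
im=ctrl.grab_frame("wrist"); g=cv2.cvtColor(im,cv2.COLOR_BGR2GRAY); c=cam("wrist")
for v in range(80,250,20):
    row=g[v].astype(int); i=np.nonzero(row[300:360]>110)[0]+300
    if len(i)>3: print(v,len(i),ray("wrist",[(i.mean(),v)],.029,c).round(4)[0,:2])
E
```

```text
clock: 13.03
position: [0.5833, -0.0425, 0.0441]
ee_rot: [0.743, 0.669, 0.0, -0.001]
ft_force: [0.9, -0.3, 0.2]
opening: -0.0002
finger_force: 0.0
t 13.0333 shift mm [-0.6  3.8  1.5] turn [-0.0005 -0.001   0.0006] F [ 0.9 -0.3  0.2]
100 16 [0.5989 0.0308]
120 17 [0.598  0.0226]
140 17 [0.5968 0.0142]
160 17 [0.596  0.0054]
180 16 [ 0.595  -0.0037]
200 17 [ 0.5939 -0.0131]
220 16 [ 0.5928 -0.0229]
240 15 [ 0.5916 -0.0331]
```

```bash
python3 -m jog '[{"ax":0,"ay":0,"az":0,"tx":0,"ty":3,"tz":1,"gripper":0},{"ax":0,"ay":0,"az":0,"tx":0,"ty":0,"tz":1,"gripper":0},{"ax":0,"ay":0,"az":0,"tx":0,"ty":0,"tz":0.4,"gripper":0},{"ax":0,"ay":0,"az":0,"tx":0,"ty":0,"tz":0,"gripper":0}]'
python3 -m jog '[{"ax":0,"ay":0,"az":0,"tx":0,"ty":0,"tz":0.4,"gripper":0},{"ax":0,"ay":0,"az":0,"tx":0,"ty":0,"tz":0.3,"gripper":0},{"ax":0,"ay":0,"az":0,"tx":0,"ty":0,"tz":0,"gripper":0}]'
python3 -m jog '[{"ax":0,"ay":0,"az":0,"tx":0,"ty":0,"tz":0.3,"gripper":0},{"ax":0,"ay":0,"az":0,"tx":0,"ty":0,"tz":0,"gripper":0}]'
```

```text
clock: 13.42
position: [0.5876, -0.0434, 0.0429]
ee_rot: [0.743, 0.669, 0.001, 0.001]
ft_force: [0.1, 0.5, 1.0]
opening: -0.0001
finger_force: 0.0
clock: 13.67
position: [0.5875, -0.0435, 0.0419]
ee_rot: [0.743, 0.669, 0.001, 0.0]
ft_force: [-0.4, -1.1, -0.7]
opening: 0.0002
finger_force: 0.0
clock: 13.83
position: [0.5876, -0.0436, 0.0416]
ee_rot: [0.743, 0.669, 0.001, 0.0]
ft_force: [0.5, -0.9, 0.3]
opening: 0.0002
finger_force: 0.0
```

```bash
python3 -m jog '[{"ax":0,"ay":0,"az":0,"tx":0,"ty":0,"tz":0.4,"gripper":0},{"ax":0,"ay":0,"az":0,"tx":0,"ty":0,"tz":0,"gripper":0}]'
python3 -m jog '[{"ax":0,"ay":0,"az":0,"tx":0,"ty":0,"tz":0.4,"gripper":0},{"ax":0,"ay":0,"az":0,"tx":0,"ty":0,"tz":0,"gripper":0}]'
python3 -m jog '[{"ax":0,"ay":0,"az":0,"tx":0,"ty":0,"tz":0.3,"gripper":0},{"ax":0,"ay":0,"az":0,"tx":0,"ty":0,"tz":0,"gripper":0}]'
```

```text
clock: 14.0
position: [0.5875, -0.0436, 0.0411]
ee_rot: [0.743, 0.669, 0.001, 0.0]
ft_force: [0.4, -0.1, 0.1]
opening: 0.0001
finger_force: 0.0
clock: 14.17
position: [0.5877, -0.0436, 0.0411]
ee_rot: [0.743, 0.669, 0.001, 0.001]
ft_force: [0.8, 0.6, 0.3]
opening: 0.0004
finger_force: 0.2
clock: 14.33
position: [0.5879, -0.0436, 0.041]
ee_rot: [0.743, 0.669, 0.001, 0.001]
ft_force: [0.0, -0.3, 2.8]
opening: 0.0001
finger_force: 1.0
```

```bash
python3 -m jog '[{"ax":0,"ay":0,"az":0,"tx":0,"ty":1,"tz":0.2,"gripper":0},{"ax":0,"ay":0,"az":0,"tx":0,"ty":1,"tz":0.1,"gripper":0},{"ax":0,"ay":0,"az":0,"tx":0,"ty":0,"tz":0,"gripper":0}]'
python3 -m jog '[{"ax":0,"ay":0,"az":0,"tx":0,"ty":1,"tz":0,"gripper":0},{"ax":0,"ay":0,"az":0,"tx":0,"ty":1,"tz":0,"gripper":0},{"ax":0,"ay":0,"az":0,"tx":0,"ty":0,"tz":0,"gripper":0}]'
```

```text
clock: 14.58
position: [0.5902, -0.0438, 0.0409]
ee_rot: [0.743, 0.669, 0.001, 0.001]
ft_force: [0.3, 0.8, 4.0]
opening: 0.0
finger_force: 2.1
clock: 14.83
position: [0.5922, -0.044, 0.0409]
ee_rot: [0.743, 0.669, 0.001, 0.001]
ft_force: [-0.2, 0.2, 5.0]
opening: 0.0001
finger_force: 2.6
```

Rod 3 runs true so far, with constant height and force. I'm continuing the roll.

```bash
python3 -m jog '[{"ax":0,"ay":0,"az":0,"tx":0,"ty":1.5,"tz":0,"gripper":0},{"ax":0,"ay":0,"az":0,"tx":0,"ty":1.5,"tz":0,"gripper":0},{"ax":0,"ay":0,"az":0,"tx":0,"ty":1.5,"tz":0,"gripper":0},{"ax":0,"ay":0,"az":0,"tx":0,"ty":0,"tz":0,"gripper":0}]'
python3 -m jog '[{"ax":0,"ay":0,"az":0,"tx":0,"ty":1.5,"tz":0,"gripper":0},{"ax":0,"ay":0,"az":0,"tx":0,"ty":1.5,"tz":0,"gripper":0},{"ax":0,"ay":0,"az":0,"tx":0,"ty":1.5,"tz":0,"gripper":0},{"ax":0,"ay":0,"az":0,"tx":0,"ty":0,"tz":0,"gripper":0}]'
python3 -m jog '[{"ax":0,"ay":0,"az":0,"tx":0,"ty":1.5,"tz":0,"gripper":0},{"ax":0,"ay":0,"az":0,"tx":0,"ty":1.5,"tz":0,"gripper":0},{"ax":0,"ay":0,"az":0,"tx":0,"ty":0,"tz":0,"gripper":0}]'
python3 -m jog '[{"ax":0,"ay":0,"az":0,"tx":0,"ty":0,"tz":-2,"gripper":0},{"ax":0,"ay":0,"az":0,"tx":0,"ty":0,"tz":-2,"gripper":0},{"ax":0,"ay":0,"az":0,"tx":0,"ty":-10,"tz":0,"gripper":0},{"ax":0,"ay":0,"az":0,"tx":0,"ty":0,"tz":0,"gripper":0},{"ax":0,"ay":0,"az":0,"tx":0,"ty":0,"tz":2,"gripper":0},{"ax":0,"ay":0,"az":0,"tx":0,"ty":0,"tz":1,"gripper":0},{"ax":0,"ay":0,"az":0,"tx":0,"ty":0,"tz":0.5,"gripper":0},{"ax":0,"ay":0,"az":0,"tx":0,"ty":0,"tz":0.3,"gripper":0},{"ax":0,"ay":0,"az":0,"tx":0,"ty":0,"tz":0,"gripper":0}]'
python3 -m jog '[{"ax":0,"ay":0,"az":0,"tx":0,"ty":1,"tz":0.2,"gripper":0},{"ax":0,"ay":0,"az":0,"tx":0,"ty":1.5,"tz":0,"gripper":0},{"ax":0,"ay":0,"az":0,"tx":0,"ty":1.5,"tz":0,"gripper":0},{"ax":0,"ay":0,"az":0,"tx":0,"ty":0,"tz":0,"gripper":0}]'
python3 -m jog '[{"ax":0,"ay":0,"az":0,"tx":0,"ty":1.5,"tz":0,"gripper":0},{"ax":0,"ay":0,"az":0,"tx":0,"ty":1.5,"tz":0,"gripper":0},{"ax":0,"ay":0,"az":0,"tx":0,"ty":1.5,"tz":0,"gripper":0},{"ax":0,"ay":0,"az":0,"tx":0,"ty":0,"tz":0,"gripper":0}]'
python3 -m jog '[{"ax":0,"ay":0,"az":0,"tx":0,"ty":1.5,"tz":0,"gripper":0},{"ax":0,"ay":0,"az":0,"tx":0,"ty":1.5,"tz":0,"gripper":0},{"ax":0,"ay":0,"az":0,"tx":0,"ty":1.5,"tz":0,"gripper":0},{"ax":0,"ay":0,"az":0,"tx":0,"ty":0,"tz":0,"gripper":0}]'
```

```text
clock: 15.17
position: [0.5968, -0.0445, 0.0409]
ee_rot: [0.743, 0.669, 0.001, 0.001]
ft_force: [-0.1, 0.4, 4.9]
opening: 0.0004
finger_force: 2.6
clock: 15.5
position: [0.6012, -0.045, 0.0409]
ee_rot: [0.743, 0.669, 0.001, 0.001]
ft_force: [-0.4, -0.7, 5.2]
opening: 0.0
finger_force: 2.6
clock: 15.75
position: [0.6042, -0.0454, 0.0409]
ee_rot: [0.743, 0.669, 0.001, 0.001]
ft_force: [0.4, -0.7, 5.0]
opening: -0.0001
finger_force: 2.6
clock: 16.5
position: [0.5941, -0.0442, 0.0409]
ee_rot: [0.743, 0.669, 0.001, 0.001]
ft_force: [1.1, -0.2, 3.5]
opening: 0.0001
finger_force: 1.5
clock: 16.83
position: [0.5984, -0.0447, 0.0409]
ee_rot: [0.743, 0.669, 0.001, 0.001]
ft_force: [0.0, 0.2, 5.5]
opening: 0.0001
finger_force: 2.6
clock: 17.17
position: [0.6028, -0.0452, 0.0409]
ee_rot: [0.743, 0.669, 0.001, 0.001]
ft_force: [0.6, 0.5, 5.2]
opening: 0.0
finger_force: 2.6
clock: 17.5
position: [0.6073, -0.0456, 0.0409]
ee_rot: [0.743, 0.669, 0.001, 0.001]
ft_force: [0.6, -0.2, 5.1]
opening: 0.0001
finger_force: 2.6
```

Rod 3 is also true. I'm lifting off, moving over the bent rod with the jaws partly open, and measuring.

```bash
python3 -m jog '[{"ax":0,"ay":0,"az":0,"tx":0,"ty":0,"tz":-1,"gripper":0},{"ax":0,"ay":0,"az":0,"tx":0,"ty":0,"tz":-9,"gripper":0},{"ax":0,"ay":0,"az":0,"tx":0,"ty":0,"tz":-25,"gripper":0},{"ax":0,"ay":0,"az":0,"tx":0,"ty":0,"tz":-5,"gripper":0},{"ax":0,"ay":0,"az":0,"tx":17,"ty":-35,"tz":0,"gripper":30},{"ax":0,"ay":0,"az":-0.07,"tx":17,"ty":-36,"tz":0,"gripper":30},{"ax":0,"ay":0,"az":0,"tx":0,"ty":0,"tz":0,"gripper":30},{"ax":0,"ay":0,"az":0,"tx":0,"ty":0,"tz":0,"gripper":30},{"ax":0,"ay":0,"az":0,"tx":0,"ty":0,"tz":0,"gripper":30}]'
python3 - <<'E'
from h import *
to(.5405,-.006,.075,-2)
im=ctrl.grab_frame("wrist"); cv2.imwrite("pics/w4.png",im); g=cv2.cvtColor(im,cv2.COLOR_BGR2GRAY); c=cam("wrist")
for v in range(90,330,20):
    row=g[v].astype(int); i=np.nonzero(row[140:]>105)[0]+140
    for q in np.split(i,np.nonzero(np.diff(i)>3)[0]+1):
        if 8<len(q)<30: print(v,len(q),ray("wrist",[(q.mean(),v)],.029,c).round(4)[0,:2],end=" ; ")
    print()
E
```

```text
clock: 18.25
position: [0.5398, -0.0043, 0.0804]
ee_rot: [0.719, 0.695, 0.001, 0.001]
ft_force: [0.6, -0.6, 0.1]
opening: 0.0301
finger_force: 0.0
t 18.25 shift mm [-1.6  0.8  5.4] turn [ 0.0034 -0.0002 -0.    ] F [ 0.6 -0.6  0.1]
90 14 [0.5412 0.0735] ; 90 25 [0.7007 0.0678] ; 
110 15 [0.4741 0.0659] ; 110 16 [0.5414 0.0635] ; 
130 15 [0.4736 0.0556] ; 130 15 [0.5412 0.0531] ; 
150 15 [0.4736 0.0449] ; 150 14 [0.5416 0.0424] ; 
170 13 [0.473  0.0338] ; 170 14 [0.5418 0.0313] ; 170 11 [0.6141 0.0286] ; 
190 13 [0.4724 0.0223] ; 190 13 [0.5416 0.0197] ; 190 15 [0.6134 0.017 ] ; 
210 14 [0.4721 0.0103] ; 210 12 [0.5415 0.0077] ; 210 14 [0.6123 0.005 ] ; 
230 13 [ 0.4718 -0.0021] ; 230 13 [ 0.5408 -0.0047] ; 230 14 [ 0.6109 -0.0074] ; 
250 13 [ 0.4711 -0.0151] ; 250 12 [ 0.5412 -0.0177] ; 250 14 [ 0.6095 -0.0203] ; 
270 13 [ 0.4711 -0.0285] ; 270 10 [ 0.5408 -0.0312] ; 270 11 [ 0.6083 -0.0338] ; 
290 11 [ 0.4704 -0.0426] ; 290 10 [ 0.5397 -0.0452] ; 290 10 [ 0.607  -0.0479] ; 
310 10 [ 0.5385 -0.0599] ; 310 9 [ 0.6051 -0.0625] ;
```

View pics/w4.png

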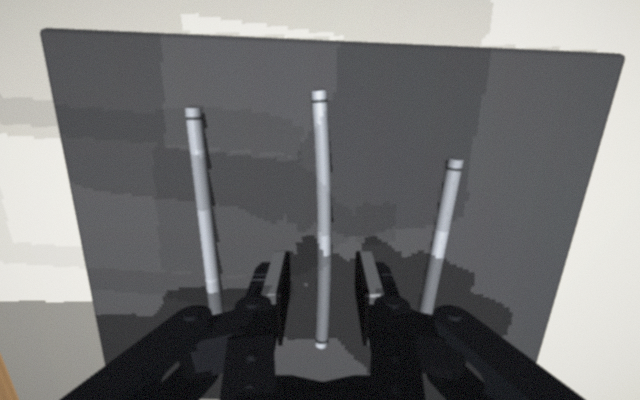

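The picture shows the bowed rod at (322,95–345) centred between the open jaws, with both true rods well clear. I'm going down to grip.

```bash
python3 -m jog '[{"ax":0.003,"ay":0,"az":0,"tx":-1.5,"ty":1,"tz":15,"gripper":30},{"ax":0,"ay":0,"az":0,"tx":0,"ty":0,"tz":15,"gripper":30},{"ax":0,"ay":0,"az":0,"tx":0,"ty":0,"tz":10,"gripper":30},{"ax":0,"ay":0,"az":0,"tx":0,"ty":0,"tz":4,"gripper":30},{"ax":0,"ay":0,"az":0,"tx":0,"ty":0,"tz":0,"gripper":30},{"ax":0,"ay":0,"az":0,"tx":0,"ty":0,"tz":0,"gripper":30}]'
python3 - <<'E'
from h import *
to(.541,-.006,.0345,-2)
E
```

```text
clock: 18.8
position: [0.5409, -0.0061, 0.0364]
ee_rot: [0.72, 0.694, -0.0, -0.0]
ft_force: [0.7, 0.8, -1.0]
opening: 0.0297
finger_force: 0.0
t 18.8 shift mm [0.1 0.1 1.9] turn [-0.0006 -0.0006 -0.0005] F [ 0.7  0.8 -1. ]
```

```bash
python3 -m jog '[{"ax":0,"ay":0,"az":0,"tx":0,"ty":0,"tz":1.7,"gripper":30},{"ax":0,"ay":0,"az":0,"tx":0,"ty":0,"tz":0,"gripper":20},{"ax":0,"ay":0,"az":0,"tx":0,"ty":0,"tz":0,"gripper":14},{"ax":0,"ay":0,"az":0,"tx":0,"ty":0,"tz":0,"gripper":10},{"ax":0,"ay":0,"az":0,"tx":0,"ty":0,"tz":0,"gripper":10}]' 40
python3 -m jog '[{"ax":0,"ay":0,"az":0,"tx":0,"ty":0,"tz":0,"gripper":0},{"ax":0,"ay":0,"az":0,"tx":0,"ty":0,"tz":0,"gripper":0},{"ax":0,"ay":0,"az":0,"tx":0,"ty":0,"tz":0,"gripper":0},{"ax":0,"ay":0,"az":0,"tx":0,"ty":0,"tz":0,"gripper":0},{"ax":0,"ay":0,"az":0,"tx":0,"ty":0,"tz":0,"gripper":0}]' 40
```

```text
clock: 19.22
position: [0.5405, -0.0058, 0.0349]
ee_rot: [0.719, 0.695, 0.0, -0.0]
ft_force: [0.2, -0.8, -0.8]
opening: 0.0101
finger_force: 0.0
clock: 19.63
position: [0.5406, -0.0058, 0.035]
ee_rot: [0.719, 0.695, 0.0, -0.0]
ft_force: [-0.1, 0.1, 4.4]
opening: 0.0058
finger_force: 39.3
```

The opening reads 5.8 mm, less than the 8 mm rod, and there is an upward push, so the tips are gripping above the axis. I'm reopening and going slightly lower.

```bash
python3 -m jog '[{"ax":0,"ay":0,"az":0,"tx":0,"ty":0,"tz":0,"gripper":14},{"ax":0,"ay":0,"az":0,"tx":0,"ty":0,"tz":0,"gripper":14},{"ax":0,"ay":0,"az":0,"tx":0,"ty":0,"tz":0.6,"gripper":14},{"ax":0,"ay":0,"az":0,"tx":0,"ty":0,"tz":0.6,"gripper":14},{"ax":0,"ay":0,"az":0,"tx":0,"ty":0,"tz":0,"gripper":14},{"ax":0,"ay":0,"az":0,"tx":0,"ty":0,"tz":0,"gripper":14}]' 20
python3 -m jog '[{"ax":0,"ay":0,"az":0,"tx":0,"ty":0,"tz":0.4,"gripper":12},{"ax":0,"ay":0,"az":0,"tx":0,"ty":0,"tz":0,"gripper":12},{"ax":0,"ay":0,"az":0,"tx":0,"ty":0,"tz":0,"gripper":12}]' 20
```

```text
clock: 20.13
position: [0.5401, -0.0058, 0.0334]
ee_rot: [0.719, 0.695, -0.0, -0.001]
ft_force: [-1.5, -0.3, 3.1]
opening: 0.0138
finger_force: 1.4
clock: 20.38
position: [0.5406, -0.0058, 0.0333]
ee_rot: [0.719, 0.695, 0.0, -0.0]
ft_force: [-1.0, 1.4, 4.9]
opening: 0.0119
finger_force: 2.3
```

```bash
python3 -m jog '[{"ax":0,"ay":0,"az":0,"tx":0,"ty":0,"tz":-0.5,"gripper":12},{"ax":0,"ay":0,"az":0,"tx":0,"ty":0,"tz":0,"gripper":8},{"ax":0,"ay":0,"az":0,"tx":0,"ty":0,"tz":0,"gripper":0},{"ax":0,"ay":0,"az":0,"tx":0,"ty":0,"tz":0,"gripper":0},{"ax":0,"ay":0,"az":0,"tx":0,"ty":0,"tz":0,"gripper":0},{"ax":0,"ay":0,"az":0,"tx":0,"ty":0,"tz":0,"gripper":0}]' 25
```

```text
clock: 20.88
position: [0.5406, -0.0058, 0.0334]
ee_rot: [0.719, 0.695, 0.0, -0.0]
ft_force: [1.4, -0.1, 2.6]
opening: 0.0067
finger_force: 24.8
```

The opening change of 0.06 mm/N extrapolates to 8 mm at zero force, so the grip is sound and the difference is jaw compliance. I'm lifting and checking.

```bash
python3 -m jog '[{"ax":0,"ay":0,"az":0,"tx":0,"ty":0,"tz":0,"gripper":0},{"ax":0,"ay":0,"az":0,"tx":0,"ty":0,"tz":-1,"gripper":0},{"ax":0,"ay":0,"az":0,"tx":0,"ty":0,"tz":-5,"gripper":0},{"ax":0,"ay":0,"az":0,"tx":0,"ty":0,"tz":-15,"gripper":0},{"ax":0,"ay":0,"az":0,"tx":0,"ty":0,"tz":-25,"gripper":0},{"ax":0,"ay":0,"az":0,"tx":0,"ty":0,"tz":-30,"gripper":0},{"ax":0,"ay":0,"az":0,"tx":0,"ty":0,"tz":-30,"gripper":0},{"ax":0,"ay":0,"az":0,"tx":0,"ty":0,"tz":-15,"gripper":0},{"ax":0,"ay":0,"az":0,"tx":0,"ty":0,"tz":0,"gripper":0}]' 45
python3 - <<'E'
from h import *
cv2.imwrite("pics/w5.png",ctrl.grab_frame("wrist"))
to(.546,-.276,.15,-98); print(ctrl.sense()["joint_positions"])
E
```

```text
clock: 21.63
position: [0.5426, -0.0061, 0.1593]
ee_rot: [0.719, 0.695, 0.003, 0.003]
ft_force: [0.3, 0.5, 0.2]
opening: 0.0058
finger_force: 44.0
t 21.6833 shift mm [-269.7   14.1    6.3] turn [ 0.002  -0.0026  1.6755] F [ 0.1  0.3 -0.6]
[-1.16039179e-01  9.69909546e-02  1.52536716e+00  4.73839939e-04
  1.51639631e+00 -8.11212529e-02]
```

View pics/w5.png

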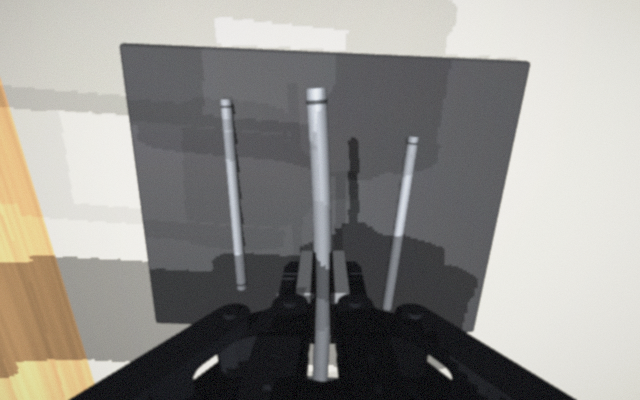

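The rod is firmly held at (320,90–375), and both true rods lie on the plate undisturbed. I'm carrying it to the tray and turning it along the tray's length.

```bash
python3 -m jog '[{"ax":0,"ay":0,"az":0,"tx":-20,"ty":0,"tz":0,"gripper":0},{"ax":0,"ay":0,"az":0,"tx":-35,"ty":2,"tz":0,"gripper":0},{"ax":0,"ay":0,"az":0,"tx":-35,"ty":2,"tz":0,"gripper":0},{"ax":0,"ay":0,"az":0,"tx":-35,"ty":2,"tz":0,"gripper":0},{"ax":0,"ay":0,"az":0,"tx":-35,"ty":2,"tz":0,"gripper":0},{"ax":0,"ay":0,"az":0,"tx":-35,"ty":2,"tz":0,"gripper":0},{"ax":0,"ay":0,"az":0,"tx":-35,"ty":2,"tz":0,"gripper":0},{"ax":0,"ay":0,"az":0,"tx":-25,"ty":2,"tz":0,"gripper":0},{"ax":0,"ay":0,"az":0,"tx":-15,"ty":0,"tz":0,"gripper":0}]'
python3 -m jog '[{"ax":0,"ay":0,"az":0.06,"tx":0,"ty":0,"tz":0,"gripper":0},{"ax":0,"ay":0,"az":0.12,"tx":0,"ty":0,"tz":0,"gripper":0},{"ax":0,"ay":0,"az":0.12,"tx":0,"ty":0,"tz":0,"gripper":0},{"ax":0,"ay":0,"az":0.12,"tx":0,"ty":0,"tz":0,"gripper":0},{"ax":0,"ay":0,"az":0.12,"tx":0,"ty":0,"tz":0,"gripper":0},{"ax":0,"ay":0,"az":0.12,"tx":0,"ty":0,"tz":0,"gripper":0},{"ax":0,"ay":0,"az":0.12,"tx":0,"ty":0,"tz":0,"gripper":0},{"ax":0,"ay":0,"az":0.12,"tx":0,"ty":0,"tz":0,"gripper":0},{"ax":0,"ay":0,"az":0.12,"tx":0,"ty":0,"tz":0,"gripper":0},{"ax":0,"ay":0,"az":0.12,"tx":0,"ty":0,"tz":0,"gripper":0},{"ax":0,"ay":0,"az":0.12,"tx":0,"ty":0,"tz":0,"gripper":0},{"ax":0,"ay":0,"az":0.12,"tx":0,"ty":0,"tz":0,"gripper":0},{"ax":0,"ay":0,"az":0.12,"tx":0,"ty":0,"tz":0,"gripper":0},{"ax":0,"ay":0,"az":0.12,"tx":0,"ty":0,"tz":0,"gripper":0},{"ax":0,"ay":0,"az":0.06,"tx":0,"ty":0,"tz":0,"gripper":0},{"ax":0,"ay":0,"az":0,"tx":0,"ty":0,"tz":0,"gripper":0},{"ax":0,"ay":0,"az":0,"tx":0,"ty":0,"tz":0,"gripper":0}]'
python3 - <<'E'
from h import *
to(.546,-.276,.022,-98); s=ctrl.sense(); print(s["opening"],s["finger_force"])
cv2.imwrite("pics/w6.png",ctrl.grab_frame("wrist"))
E
```

```text
clock: 22.43
position: [0.5432, -0.2785, 0.1507]
ee_rot: [0.72, 0.694, -0.001, -0.003]
ft_force: [-0.5, -0.3, -0.8]
opening: 0.0057
finger_force: 44.0
clock: 23.85
position: [0.5443, -0.2751, 0.1525]
ee_rot: [0.997, -0.071, -0.002, -0.001]
ft_force: [0.4, -1.0, -1.0]
opening: 0.0055
finger_force: 44.1
t 23.85 shift mm [  2.3   0.9 130.5] turn [-0.0021  0.004  -0.0022] F [ 0.4 -1.  -1. ]
0.005503203358169469 44.058056473731995
```

View pics/w6.png

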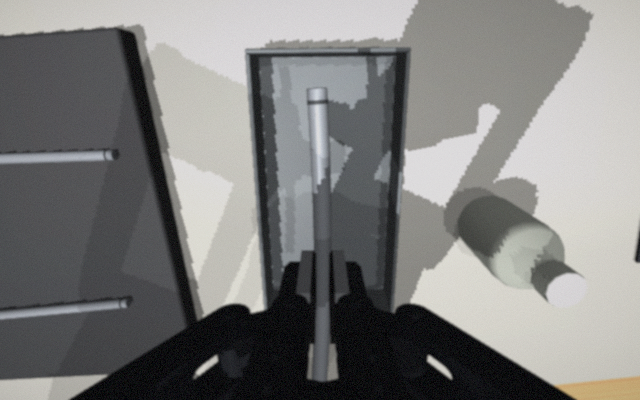

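The rod is lined up over the tray, between the inner walls at x≈262–400 px, with the bottle clear at (510,240). I'm lowering it.

```bash
python3 -m jog '[{"ax":0,"ay":0.004,"az":0,"tx":2,"ty":1,"tz":20,"gripper":0},{"ax":0,"ay":0,"az":0,"tx":0,"ty":0,"tz":35,"gripper":0},{"ax":0,"ay":0,"az":0,"tx":0,"ty":0,"tz":35,"gripper":0},{"ax":0,"ay":0,"az":0,"tx":0,"ty":0,"tz":25,"gripper":0},{"ax":0,"ay":0,"az":0,"tx":0,"ty":0,"tz":10,"gripper":0},{"ax":0,"ay":0,"az":0,"tx":0,"ty":0,"tz":5,"gripper":0},{"ax":0,"ay":0,"az":0,"tx":0,"ty":0,"tz":0,"gripper":0},{"ax":0,"ay":0,"az":0,"tx":0,"ty":0,"tz":0,"gripper":0}]'
```

```text
clock: 24.57
position: [0.5482, -0.2781, 0.026]
ee_rot: [0.997, -0.072, 0.003, 0.001]
ft_force: [0.1, 0.2, -0.6]
opening: 0.006
finger_force: 44.1
```

```bash
python3 -m jog '[{"ax":0,"ay":0,"az":0,"tx":0,"ty":0,"tz":4,"gripper":0},{"ax":0,"ay":0,"az":0,"tx":0,"ty":0,"tz":3,"gripper":0},{"ax":0,"ay":0,"az":0,"tx":0,"ty":0,"tz":0,"gripper":0},{"ax":0,"ay":0,"az":0,"tx":0,"ty":0,"tz":0,"gripper":0}]'
```

```text
clock: 24.9
position: [0.5473, -0.2776, 0.0177]
ee_rot: [0.997, -0.072, 0.002, 0.0]
ft_force: [0.3, -0.2, -0.9]
opening: 0.0055
finger_force: 44.1
```

```bash
python3 -m jog '[{"ax":0,"ay":0,"az":0,"tx":0,"ty":0,"tz":2,"gripper":0},{"ax":0,"ay":0,"az":0,"tx":0,"ty":0,"tz":1.5,"gripper":0},{"ax":0,"ay":0,"az":0,"tx":0,"ty":0,"tz":0,"gripper":0},{"ax":0,"ay":0,"az":0,"tx":0,"ty":0,"tz":0,"gripper":0}]'
python3 -m jog '[{"ax":0,"ay":0,"az":0,"tx":0,"ty":0,"tz":0,"gripper":8},{"ax":0,"ay":0,"az":0,"tx":0,"ty":0,"tz":0,"gripper":10},{"ax":0,"ay":0,"az":0,"tx":0,"ty":0,"tz":0,"gripper":18},{"ax":0,"ay":0,"az":0,"tx":0,"ty":0,"tz":0,"gripper":18},{"ax":0,"ay":0,"az":0,"tx":0,"ty":0,"tz":0,"gripper":18},{"ax":0,"ay":0,"az":0,"tx":0,"ty":0,"tz":-5,"gripper":18},{"ax":0,"ay":0,"az":0,"tx":0,"ty":0,"tz":-30,"gripper":18},{"ax":0,"ay":0,"az":0,"tx":0,"ty":0,"tz":-35,"gripper":18},{"ax":0,"ay":0,"az":0,"tx":0,"ty":0,"tz":-35,"gripper":18},{"ax":0,"ay":0,"az":0,"tx":0,"ty":0,"tz":-30,"gripper":18},{"ax":0,"ay":0,"az":0,"tx":0,"ty":0,"tz":0,"gripper":18},{"ax":0,"ay":0,"az":0,"tx":0,"ty":0,"tz":0,"gripper":18}]'
python3 - <<'E'
from h import *
cv2.imwrite("pics/w7.png",ctrl.grab_frame("wrist"))
E
```

```text
clock: 25.23
position: [0.547, -0.2774, 0.0134]
ee_rot: [0.997, -0.072, 0.001, -0.0]
ft_force: [-0.0, -0.6, -1.1]
opening: 0.0057
finger_force: 44.1
clock: 26.23
position: [0.5482, -0.2784, 0.1527]
ee_rot: [0.997, -0.072, 0.005, 0.002]
ft_force: [-0.4, 1.0, -0.2]
opening: 0.018
finger_force: 0.0
```

View pics/w7.png

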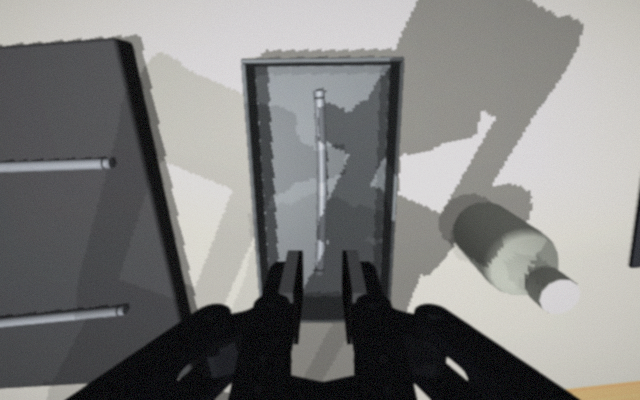

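The rod lies flat on the tray floor, from (320,95) to (320,270), with both true rods on the plate. I'll let it settle briefly and hand in.

```bash
python3 -m jog '[{"ax":0,"ay":0,"az":0,"tx":0,"ty":0,"tz":0,"gripper":18},{"ax":0,"ay":0,"az":0,"tx":0,"ty":0,"tz":0,"gripper":18},{"ax":0,"ay":0,"az":0,"tx":0,"ty":0,"tz":0,"gripper":18},{"ax":0,"ay":0,"az":0,"tx":0,"ty":0,"tz":0,"gripper":18},{"ax":0,"ay":0,"az":0,"tx":0,"ty":0,"tz":0,"gripper":18},{"ax":0,"ay":0,"az":0,"tx":0,"ty":0,"tz":0,"gripper":18},{"ax":0,"ay":0,"az":0,"tx":0,"ty":0,"tz":0,"gripper":18},{"ax":0,"ay":0,"az":0,"tx":0,"ty":0,"tz":0,"gripper":18},{"ax":0,"ay":0,"az":0,"tx":0,"ty":0,"tz":0,"gripper":18},{"ax":0,"ay":0,"az":0,"tx":0,"ty":0,"tz":0,"gripper":18}]' && python3 -c "
from workcell import ctrl
print(ctrl.close_job())"
```

```text
clock: 27.12
position: [0.5467, -0.2775, 0.1488]
ee_rot: [0.997, -0.072, 0.002, -0.0]
ft_force: [-0.8, 0.4, 0.4]
opening: 0.0178
finger_force: 0.0
the job is handed in; nothing more can be done
None
```

I rolled all three rods; the middle one wobbled and now lies flat in the scrap tray, with the two true rods still on the plate, and I handed the job in at about 27 s (no verdict was returned).

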